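# Fit the column on a pipette stand

## Robot

A 6-joint arm with a two-finger parallel gripper is mounted at the origin on the work surface. World frame = base frame: x ahead of the robot, y to its left, z up, the work surface at z = 0. Lengths are in m, angles in degrees, forces in N, time in s.
With the tool pointing down it reaches from about 0.4 to 0.825 m from the base axis. Payload 7 kg.
Tool frame: the origin (TCP) lies at the very end of the fingers, on their centre line; the grasp point (between the pads) lies tcp_to_grasp behind it (tcp_to_grasp is the distance from the TCP to the grasp point, in m); x points along the fingers, y is the direction in which the jaws open and shut, and the axes are right-handed (so a half turn about x gives the same grasp; the last joint's range is limited). The gripper opens to 88 mm and grips with 3 to 60 N. Pads are 19 mm wide; open, the fingers measure 130 mm over their backs; the gripper's body (78 mm by 193 mm) begins 47 mm behind the grasp point.
Start: joints at [82.168, 20.546, 0.682, 0, -70.136, -16.507], TCP at [0.278, 0.615, 0.227] pointing down, gripper open.
Joint ranges: [-176.03, 176.03], [-82.01, 121.73], [-58.28, 71.71], [-173.87, 95.51], [-174.79, -0.11], [-173.66, 173.66]. Speed limits (degrees/s): [136.94, 136.94, 172.46, 180, 180, 180].

## Interface

Orientations are given as [roll, pitch, yaw] about the fixed x, y, z axes, in that order (R = Rz(yaw) Ry(pitch) Rx(roll)).
In Python, from plant import * gives the robot as it stands. The module is installed in compiled form; this text tells all that it offers.
- The arm moves only by the shell command python3 -m pendant 'ROWS'. ROWS is JSON, a list of rows, each an object with "claw": the finger opening in mm, from 0 to 87.6; "linear": the shift along the tool's x, y, z in mm, a list of three; "twist": the turn about the tool's x in rad. In form: [{"claw": claw, "linear": [tx, ty, tz], "twist": twist}, ...]. A call has exactly 10 rows; each row shifts and turns the commanded pose from where the row before left it, along the tool's axes as they then stand; what a row does not reach is not made up. A row lasts 1/12 s, in which the tool goes at most 41.7 mm and 7.16 degrees, less where a joint would pass 70% of its speed; a pose out of reach is approached as far as the arm can. A call with a gripper value outside its range is refused whole. The fingers move at their own pace and stop on an object; the grip force is fixed at half the most. Time passes only in rows, so rows that do not move let the fingers close, or fill a call up. It gives the time, the measured TCP pose, the force and the opening at its end, in the units of the state.
- get_obs(): the state, without advancing time (a new reading comes with each control period).
- snapshot(name): name is "scene" or "top" or "wrist"; returns (picture, depth): 384x512x3 uint8, red, green, blue; 384x512 float32, m along the optical axis (not along the pixel's ray), 0 where there is no reading.
- camera_params(name): a dict with "fx", "fy", "cx", "cy" (pixels), "k1" (the pictures are not rectified: a ray, as slopes to the right and down, at radius r is drawn at 1 + k1 r^2 times it, then the intrinsics apply), "rvec" (rotation vector, rad) and "tvec" (3), from world to camera coordinates, as OpenCV has them. Camera axes: x right, y down, z forward; pixel columns grow to the right and rows downward; lengths in m; the calibration is good to about 2 mm. A picture is of the moment at which its call begins: read the wrist's pose just before it. camera_params takes no time and is no camera call; for the wrist camera it gives the pose at the moment of the call.
- close_job(): hands the job in, once; it reports no verdict.
Trained networks look in the newest picture that a camera, given by its name, has taken for a name from the list of things; names that differ only in an ending like _2 or _b are one class to them, and where a whole thing is asked for, a point or a joint stands for the part that bears it (a point fixed in the world has none). Each returns a list of dicts, best first, with "confidence" (0 to 1); they miss things now and then, are a little off and sometimes report something else, mostly with a low value. They report only what shows in the picture. A call takes as long as a camera call. They do not tell look-alikes from the thing itself.
- boxes_of(camera, target): "xy" ([column, row] in pixels, amid what is visible of it).
The state is a dict: "clock": time; "joint_pos": joint angles; "qvel": joint speeds; "tau": joint torques, N m; "tool_pos": TCP position; "orientation": TCP orientation; "force": force on the tool from outside, world axes, zero at the start; "moment": the same for the moment, N m; "opening": finger opening in m.
Only numpy, scipy, OpenCV 4.12 (cv2) and the standard library are available. Lean on these libraries where they do the work, as an engineer would, in place of code of your own. Each camera call takes 0.05 s, during which the arm holds its last target. There are 200 camera calls.

## Task

Put together the pipette stand: pick up the aluminium column, slide it flared end down over the steel spigot of the grey base until it rests on the collar, and turn it until the spring button pops out through the hole in the column. Then, still holding it, give the column a gentle but definite tug upwards, taking up its few millimetres of play until you feel the button hold it, and let go, leaving the column locked, upright and down on the collar. Be gentle throughout, never forcing the column, and do not disturb the things standing around.

Things in the scene. Friction and masses are not known exactly. Their poses are not given: they have to be found in the camera images.
- column: Loose upright aluminium tube, 12-sided, 43 mm across flats, 35 mm bore, 175 mm tall, about 0.24 kg. Origin: centre of its open lower end, z up the tube. The lowest 15 mm flare to a foot 57 mm across, whose mouth, 49 mm wide inside, funnels to the bore. Grip across two opposite flats (normals at 0, 30, 60.. degrees from its x axis), 50 to 150 mm above the foot.
- column_hole (a point): Centre, on the outer face, of the column's one button hole, 9.4 mm wide and 11 mm high, in the wall on the column's +x side, 34 mm above the foot (edges at 28.5 and 39.5 mm). At the start it points within 35 degrees of world +x.
- column_cap (a point): Centre of the top of the column's black cap, 175 mm above the foot. A rib 4 mm high on it points from the centre to the side of the hole.
- stand: Fixed round base: grey plate 170 mm across, 20 mm thick, with a collar 66 mm across on it, top at 35 mm, and a polished, slippery steel spigot rising from the collar. Origin: centre of the underside on the bench, z up; a small steel lug on the plate marks its +x side, roughly the side of the spring button.
- stand_collar (a point): Centre of the collar's top face, 35 mm above the bench: the column's foot rests here when home. The button then starts to pop out as the hole's edge passes its middle and is free of side load some 4 degrees further on, with about 12 degrees of play in all; turning on wrings it. Pulled up, the column rises about 3 mm before the button holds it.
- spigot_top (a point): Centre of the spigot's top, 80 mm above the collar. The spigot is 32 mm in diameter (1.5 mm play all round in the column), its last 10 mm tapered to 18 mm. It is screwed in to a different angle each time, not measured: its button points anywhere within 43 degrees either side of the base's x axis and must be found by turning the column. The spigot itself stays put.
- button (a joint): Spring button, 5.6 mm thick with a tapered, rounded tip, standing out 7.5 mm from the spigot 35 mm above the collar. Value: how far it is pushed in, m: 0 out, 0.004 to 0.006 held in by the bore, below 0.002 once popped through the hole. Its spring gives 1.4 to 4 N; the funnel pushes it in as the column slides down, with 5 to 15 N. Contact forces between column and stand adding up to over 80 N are too much.
- bottle: Bystander: white reagent bottle with a blue cap, 64 mm across, 130 mm tall; origin at the centre of its underside. Leave alone.
- beaker: Bystander: open glass beaker, 72 mm across, 90 mm tall; origin at the centre of its underside. Leave alone.
- tipbox: Bystander: box of pipette tips, 85 x 125 x 62 mm; origin at the centre of its underside. Leave alone.
Mind the look-alikes: they are no part of the job. What is shaped like the stand but yellow is not meant.

How it is judged:
By the outcome, as a careful person would: the job done as asked, in the order asked, and still so for the second after the job is handed in, with the robot touching nothing.
It also fails if it takes over 72 s, if anything falls off the work surface, if the arm or the gripper's body presses on something with over 40 N, if the wrist force passes 120 N, or if a joint passes its speed limit or range.

## Working session

There is one attempt and no reset: what is moved stays moved. The work goes in short steps, Python scripts to look and compute and a shell command to move; the robot and the scene stay as the last step left them, time stands still between calls to the robot, and variables do not carry over. Pictures are saved under pics/ and viewed, about 8 in all and at most 12, crops included, and the job is handed in when it is done.

```bash
mkdir -p pics; cat > h.py <<'E'
from plant import *
import numpy as np, cv2
def snap(cam,name=None):
    p=camera_params(cam); im,d=snapshot(cam)
    if name: cv2.imwrite(f'pics/{name}.png',im[:,:,::-1])
    return p,im,d
def K(p): return np.array([[p['fx'],0,p['cx']],[0,p['fy'],p['cy']],[0,0,1.]]),np.array([p['k1'],0,0,0,0.])
def ray(p,uv):
    k,_=K(p)
    s=cv2.undistortPoints(np.array(uv,float).reshape(-1,1,2),k,np.array([p['k1'],0,0,0,0.]))[:,0]
    return np.c_[s,np.ones(len(s))]
def cam2w(p,X):
    R,_=cv2.Rodrigues(np.array(p['rvec'],float)); return (X-np.array(p['tvec']).ravel())@R
def at_z(p,uv,z):
    r=ray(p,uv); c=cam2w(p,np.zeros((1,3)))[0]; d=cam2w(p,r)-c
    return c+d*((z-c[2])/d[:,2])[:,None]
def w2px(p,X):
    k,dd=K(p); return cv2.projectPoints(np.array(X,float).reshape(-1,3),np.array(p['rvec'],float),np.array(p['tvec'],float),k,dd)[0][:,0]
def cloud(p,d):
    v,u=np.mgrid[0:d.shape[0],0:d.shape[1]]
    uv=np.c_[u.ravel(),v.ravel()]; X=cam2w(p,ray(p,uv)*d.ravel()[:,None])
    return X.reshape(d.shape+(3,))
def st():
    o=get_obs()
    for k in ('clock','joint_pos','tool_pos','orientation','force','moment','opening'): print(k,np.round(o[k],4))
E
python3 - <<'E'
from h import *
st()
import plant
print([n for n in dir(plant) if 'grasp' in n], getattr(plant,'tcp_to_grasp',None), get_obs().keys())
for c in ('scene','top'):
    p,im,d=snap(c,c+'0'); W=cloud(p,d)
    print(c,'cam at',cam2w(p,np.zeros((1,3))))
    for t in ('column','column_cap','column_hole','stand','stand_collar','spigot_top','bottle','beaker','tipbox'):
        for b in boxes_of(c,t)[:3]:
            u,v=np.round(b['xy']).astype(int); print(t,np.round(b['xy'],1),round(b['confidence'],2),np.round(W[v,u],3))
a=cv2.imread('pics/scene0.png');b=cv2.imread('pics/top0.png')
E
```

```text
clock 0.0
joint_pos [ 8.21675e+01  2.05917e+01  6.33800e-01 -2.00000e-02 -7.01359e+01
 -1.65071e+01]
tool_pos [0.278  0.6145 0.2256]
orientation [  95.1906   89.9044 -109.1558]
force [-0.698  -0.177  -0.2077]
moment [0.0358 0.0277 0.0189]
opening 0.0874
['tcp_to_grasp'] 0.0188 dict_keys(['clock', 'joint_pos', 'qvel', 'tau', 'tool_pos', 'orientation', 'force', 'moment', 'opening'])
scene cam at [[0.96927856 0.57812049 0.8674771 ]]
column [376.2 267.5] 0.73 [0.426 0.33  0.109]
column [226.1 216.8] 0.4 [ 0.597 -0.077  0.035]
column_cap [375.6 264.5] 0.6 [0.431 0.329 0.129]
column_hole [375.2 268.6] 0.65 [0.427 0.33  0.106]
stand [283.6 194.2] 0.92 [ 0.394 -0.057  0.031]
stand_collar [223.5 216.3] 0.66 [ 0.598 -0.085  0.033]
stand_collar [294.5 191.2] 0.58 [ 0.363 -0.045  0.036]
spigot_top [226.9 214.1] 0.77 [ 0.588 -0.086  0.035]
spigot_top [289.7 192.2] 0.73 [ 0.376 -0.05   0.035]
bottle [319.8 309.5] 0.58 [0.604 0.328 0.094]
beaker [293.  249.5] 0.91 [0.501 0.118 0.012]
tipbox [205.4 155.9] 0.7 [ 0.513 -0.34   0.053]
top cam at [[ 0.36476116 -0.02253898  1.13116908]]
column [125.2 226.4] 0.69 [0.409 0.294 0.155]
column [365.3 202.9] 0.32 [ 0.496 -0.366  0.052]
column_cap [129.2 225.4] 0.58 [0.414 0.295 0.117]
column_hole [123.9 225.5] 0.56 [0.409 0.295 0.16 ]
stand [272.8 173.3] 0.83 [ 0.569 -0.092  0.095]
stand [259.3 246.2] 0.58 [ 0.366 -0.057  0.106]
stand_collar [273.2 174.4] 0.75 [ 0.569 -0.093  0.083]
stand_collar [130.1 169.5] 0.7 [0.568 0.307 0.102]
stand_collar [261.7 245.5] 0.64 [ 0.366 -0.064  0.113]
spigot_top [274.7 175.4] 0.87 [ 0.568 -0.1    0.074]
spigot_top [260.8 240.8] 0.77 [ 0.38  -0.062  0.109]
bottle [132.7 168.3] 0.61 [0.573 0.298 0.103]
beaker [191.8 190. ] 0.78 [0.53  0.145 0.003]
tipbox [364.  200.3] 0.92 [ 0.503 -0.359  0.065]
```

View pics/scene0.png

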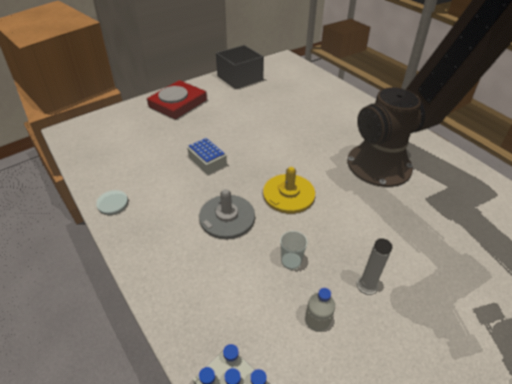

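View pics/top0.png

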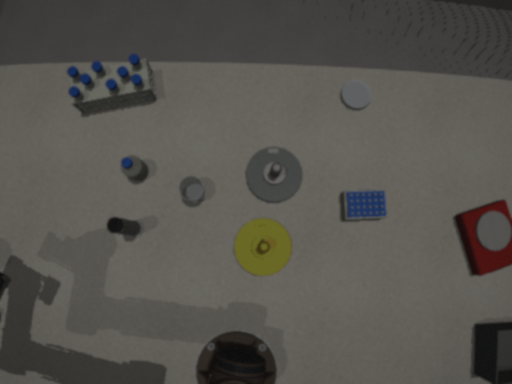

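The scene shows the column with its black cap at (383,245), the grey stand at (227,215), the yellow look-alike at (290,190) and the beaker and bottle between. In the top view the column cap is at (117,226), the foot at (133,228), the grey stand at (273,174) and its lug at (273,151).

```bash
cat >> h.py <<'E'
from scipy.spatial.transform import Rotation as Ro
def toolR(o=None):
    o=o or get_obs(); return Ro.from_euler('xyz',o['orientation'],degrees=True).as_matrix()
def togo(target):
    o=get_obs(); return toolR(o).T@(np.array(target)-o['tool_pos'])*1000
E
python3 - <<'E'
from h import *
R=toolR(); print(np.round(R,3))
for c in ('scene','top'):
    p,im,d=snap(c); W=cloud(p,d); W[d==0]=9
    def roi(cx,cy,r,z0,z1):
        m=(np.hypot(W[...,0]-cx,W[...,1]-cy)<r)&(W[...,2]>z0)&(W[...,2]<z1); return W[m]
    for nm,a in (('cap',(0.42,0.30,.06,.165,.19)),('tube',(0.42,0.30,.06,.03,.16)),('spigot',(0.57,-.09,.05,.05,.13)),('sptop',(0.57,-.09,.05,.11,.13)),('plate',(0.57,-.09,.12,.01,.03)),('collar',(0.57,-.09,.05,.028,.042)),
      ('beaker',(.52,.13,.07,.03,.1)),('bottle',(.58,.3,.07,.03,.14))):
        q=roi(*a)
        if len(q): print(c,nm,len(q),'mean',np.round(q.mean(0),4),'min',np.round(q.min(0),3),'max',np.round(q.max(0),3))
p,im,d=snap('top')
print('cap at z',at_z(p,[[117,226]],.175),'foot',at_z(p,[[133,228]],.005),'plate ctr',at_z(p,[[273.5,175]],.02),'lug',at_z(p,[[273,151]],.022))
big=cv2.resize(im[90:250,80:320,::-1],None,fx=3.3,fy=3.3,interpolation=cv2.INTER_CUBIC); cv2.imwrite('pics/topc.png',big)
p,im,d=snap('wrist','wrist0')
print(cam2w(p,np.zeros((1,3))),camera_params('wrist')['fx'],cam2w(p,np.eye(3))-cam2w(p,np.zeros((1,3))))
for z in (.17,.3): print(togo([.41,.30,z]))
E
```

```text
[[-0.    -0.412 -0.911]
 [-0.    -0.911  0.412]
 [-1.     0.    -0.   ]]
scene cap 249 mean [0.4133 0.32   0.1743] min [0.39  0.297 0.165] max [0.432 0.339 0.181]
scene tube 560 mean [0.4246 0.325  0.0992] min [0.405 0.3   0.03 ] max [0.434 0.341 0.159]
scene spigot 218 mean [ 0.5874 -0.091   0.0881] min [ 0.569 -0.116  0.05 ] max [ 0.603 -0.081  0.117]
scene sptop 41 mean [ 0.5844 -0.0955  0.1137] min [ 0.573 -0.107  0.11 ] max [ 0.594 -0.085  0.117]
scene plate 1532 mean [ 0.5907 -0.0853  0.0197] min [ 0.499 -0.185  0.01 ] max [ 0.668 -0.013  0.03 ]
scene collar 209 mean [ 0.5881 -0.09    0.0347] min [ 0.549 -0.129  0.028] max [ 0.616 -0.065  0.042]
scene beaker 696 mean [0.5233 0.1367 0.0651] min [0.49  0.103 0.03 ] max [0.56  0.173 0.095]
scene bottle 847 mean [0.5964 0.3222 0.0865] min [0.556 0.285 0.03 ] max [0.618 0.346 0.134]
top cap 229 mean [0.41   0.3148 0.1738] min [0.389 0.294 0.165] max [0.431 0.335 0.181]
top tube 221 mean [0.4079 0.3004 0.0968] min [0.388 0.293 0.03 ] max [0.431 0.315 0.16 ]
top spigot 143 mean [ 0.5794 -0.0976  0.1003] min [ 0.567 -0.114  0.05 ] max 
[... 281 characters left out ...]
.129  0.029] max [ 0.614 -0.067  0.041]
top beaker 284 mean [0.5323 0.1437 0.068 ] min [0.491 0.104 0.03 ] max [0.56  0.172 0.095]
top bottle 506 mean [0.5773 0.3016 0.0892] min [0.552 0.278 0.03 ] max [0.616 0.339 0.133]
cap at z [[0.40763792 0.30820836 0.175     ]] foot [[0.41066235 0.31759191 0.005     ]] plate ctr [[ 0.57791684 -0.09905417  0.02      ]] lug [[ 0.65113164 -0.09653143  0.022     ]]
[[0.3387674  0.58859114 0.38469017]] 272.2037362989234 [[-4.11614527e-01 -9.11357933e-01  4.46999123e-04]
 [-8.81955665e-01  3.98458486e-01  2.51763859e-01]
 [-2.29625101e-01  1.03235428e-01 -9.67788592e-01]]
[  56.56743777  232.67115    -249.90615683]
[ -73.43256221  232.66968369 -249.90443305]
```

View pics/topc.png

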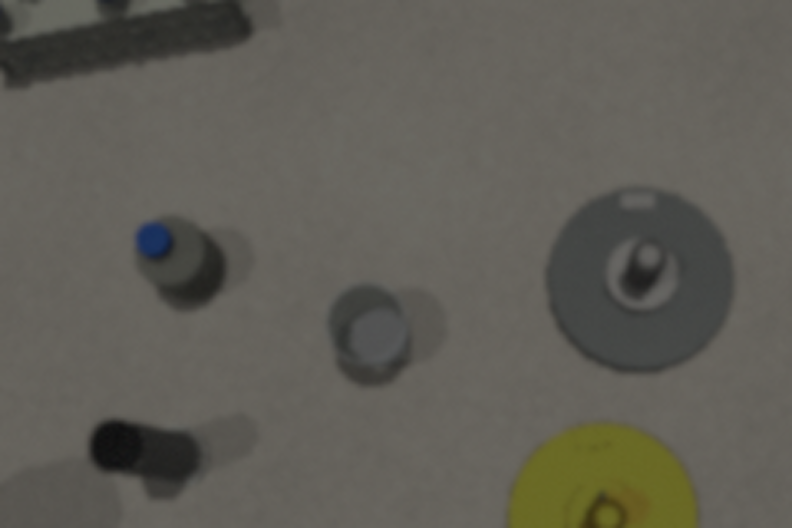

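```bash
python3 -m pendant '[{"claw":87,"linear":[-7.5,21.7,-24.4],"twist":0},{"claw":87,"linear":[-7.5,21.7,-24.4],"twist":0},{"claw":87,"linear":[-7.5,21.7,-24.4],"twist":0},{"claw":87,"linear":[-7.5,21.7,-24.4],"twist":0},{"claw":87,"linear":[-7.5,21.7,-24.4],"twist":0},{"claw":87,"linear":[-7.5,21.7,-24.4],"twist":0},{"claw":87,"linear":[-7.5,21.7,-24.4],"twist":0},{"claw":87,"linear":[-7.5,21.7,-24.4],"twist":0},{"claw":87,"linear":[-7.5,21.7,-24.4],"twist":0},{"claw":87,"linear":[-7.5,21.7,-24.4],"twist":0}]'
python3 - <<'E'
from h import *
st()
p,im,d=snap('wrist','w1'); W=cloud(p,d); W[d==0]=9
np.savez('w1.npz',W=W,d=d)
print('proj column axis',w2px(p,[[.411,.316,.175],[.411,.316,0]]))
q=W[(np.hypot(W[...,0]-.411,W[...,1]-.316)<.04)&(W[...,2]>.165)]
print(len(q),q.mean(0),q.min(0),q.max(0)); 
h=np.histogram(q[:,2],bins=np.arange(.165,.19,.001)); print(h[0])
cv2.imwrite('pics/w1b.png',cv2.resize(im[:,:,::-1],(800,600),interpolation=cv2.INTER_CUBIC))
for t in('column_hole','column_cap'): print(boxes_of('wrist',t)[:2])
E
```

```text
clock: 2.03
tool_pos: [0.4114, 0.3152, 0.3022]
orientation: [-98.6, 90.0, 57.0]
force: [1.3, 0.2, -0.4]
opening: 0.0868
clock 2.0333
joint_pos [ 5.91761e+01  3.16150e+00 -1.17399e+01  1.50000e-03 -7.50605e+01
  6.49660e+00]
tool_pos [0.4114 0.3152 0.3022]
orientation [-98.6459  89.962   57.0272]
force [ 1.2871  0.1645 -0.3508]
moment [ 0.0104 -0.174  -0.0202]
opening 0.0868
proj column axis [[255.40061629 181.06817625]
 [255.34620186 157.60939741]]
24779 [0.43319397 0.30697456 0.39404925] [0.38884841 0.27610716 0.16501099] [0.44994062 0.33906304 0.42083521]
[ 19   0   4   5   6   5   6  17 102 459 426  60  15  39  45   6   0   0
   0   0   0   0   0   0]
[{'xy': [253.5, 175.9], 'confidence': 0.73}]
[{'xy': [253.4, 171.3], 'confidence': 0.65}]
```

View pics/w1b.png

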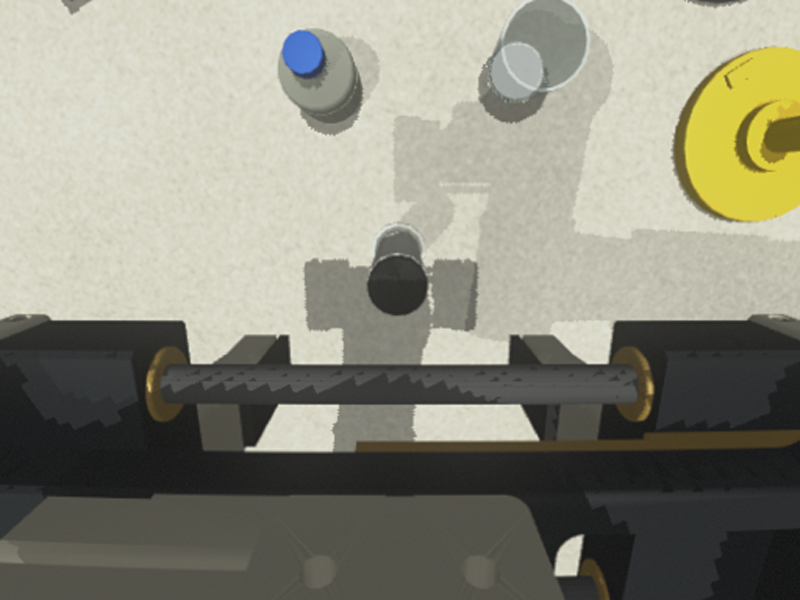

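The wrist view shows the column's black cap at (397,285) of 800x600, the bottle and beaker behind it, and the yellow base at the right. The rib should show in the depth.

```bash
python3 - <<'E'
from h import *
Ws=[np.load('w1.npz')['W']]
for i in range(4):
    p,im,d=snap('wrist'); W=cloud(p,d); W[d==0]=9; Ws.append(W)
cap=[];rib=[]
for W in Ws:
    m=(np.hypot(W[...,0]-.411,W[...,1]-.316)<.035)
    q=W[m]; c=q[(q[:,2]>.172)&(q[:,2]<.182)]; 
    (cx,cy),r=cv2.minEnclosingCircle(c[:,:2].astype(np.float32))
    rb=c[c[:,2]>.1772]; print(len(c),c.mean(0),'circ',cx,cy,r,'rib',len(rb),rb.mean(0))
    u,s,vt=np.linalg.svd(rb[:,:2]-rb[:,:2].mean(0)); print('dir',np.degrees(np.arctan2(vt[0,1],vt[0,0])),s, 'ctr->rib',np.degrees(np.arctan2(*(rb[:,:2].mean(0)-[cx,cy])[::-1])))
    e=rb[:,:2]-[cx,cy]; print('ext',e.min(0),e.max(0))
# image-based: edges of the tube foot / hole
big=cv2.resize(im[135:215,215:295,::-1],None,fx=7,fy=7,interpolation=cv2.INTER_CUBIC)
big=np.clip(big.astype(float)*1.8,0,255).astype(np.uint8); cv2.imwrite('pics/w1c.png',big)
E
```

```text
1169 [0.41016763 0.31761244 0.17523735] circ 0.4095197916030884 0.31780683994293213 0.02143106982111931 rib 102 [0.41962431 0.31670898 0.17896138]
dir 172.7679457380453 [0.06415673 0.01497372] ctr->rib -6.200869813488681
ext [-0.00086379 -0.00450782] [0.02065766 0.00245662]
1163 [0.41020758 0.31755625 0.17525502] circ 0.4095589816570282 0.31779348850250244 0.02153732068836689 rib 101 [0.41983267 0.31660382 0.17880265]
dir 172.34212207084943 [0.06358153 0.01660665] ctr->rib -6.605281843822569
ext [-0.00075563 -0.00866699] [0.0207871 0.0022456]
1172 [0.41015924 0.31765226 0.17529   ] circ 0.40940824151039124 0.31782329082489014 0.02150881662964821 rib 102 [0.41967885 0.31673556 0.17905451]
dir 173.15208200225422 [0.0649182  0.01526463] ctr->rib -6.045474797028241
ext [-0.0010806  -0.00453131] [0.02095519 0.00244042]
1177 [0.41016157 0.31762992 0.17525217] circ 0.4094168245792389 0.31792062520980835 0.021361812949180603 rib 102 [0.41935599 0.31670834 0.17893183]
dir 173.04494992234532 [0.06524792 0.01507938] ctr->rib -6.954075080499207
ext [-0.00114238 -0.0046344 ] [0.02107636 0.00234201]
1181 [0.41010958 0.31766408 0.17525649] circ 0.40962478518486023 0.317966103553772 0.02150171808898449 rib 104 [0.41969258 0.3167143  0.17895962]
dir 173.12007123888054 [0.06520888 0.01544932] ctr->rib -7.087641189921193
ext [-0.00106258 -0.00475171] [0.0207126  0.00218634]
```

View pics/w1c.png

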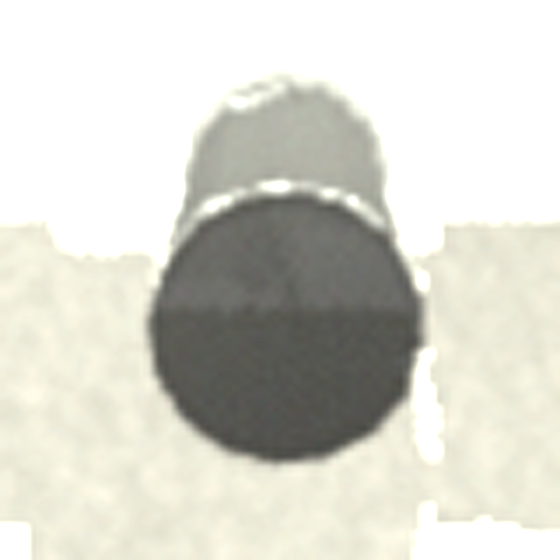

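```bash
python3 -m pendant '[{"claw":87,"linear":[0,20,-22],"twist":0},{"claw":87,"linear":[0,24,-25.5],"twist":0},{"claw":87,"linear":[0,24,-25.5],"twist":0},{"claw":87,"linear":[0,24,-25.5],"twist":0},{"claw":87,"linear":[0,24,-25.5],"twist":0},{"claw":87,"linear":[0,24,-25.5],"twist":0},{"claw":87,"linear":[0,24,-25.5],"twist":0},{"claw":87,"linear":[0,24,-25.5],"twist":0},{"claw":87,"linear":[0,24,-25.5],"twist":0},{"claw":87,"linear":[0,24,-25.5],"twist":0}]'
python3 -m pendant '[{"claw":87,"linear":[10,24,-25.5],"twist":0},{"claw":87,"linear":[10,24,-25.5],"twist":0},{"claw":87,"linear":[10,22,-24],"twist":0},{"claw":87,"linear":[10,0,0],"twist":0},{"claw":87,"linear":[10,0,0],"twist":0},{"claw":87,"linear":[0,0,0],"twist":0},{"claw":87,"linear":[0,0,0],"twist":0},{"claw":87,"linear":[0,0,0],"twist":0},{"claw":87,"linear":[0,0,0],"twist":0},{"claw":87,"linear":[0,0,0],"twist":0}]'
cat > stand.py <<'E'
from h import *
st()
allc=[]
for i in range(4):
    p,im,d=snap('wrist'); W=cloud(p,d); W[d==0]=9; allc.append(W[np.hypot(W[...,0]-.583,W[...,1]+.099)<.1])
q=np.vstack(allc); q=q[q[:,2]<.13]
from scipy.optimize import least_squares
pl=q[(q[:,2]>.014)&(q[:,2]<.0245)]; print('plate circ',cv2.minEnclosingCircle(pl[:,:2].astype(np.float32)))
co=q[(q[:,2]>.032)&(q[:,2]<.038)]; print('collar circ',cv2.minEnclosingCircle(co[:,:2].astype(np.float32)),np.median(co[:,2]))
to=q[(q[:,2]>.1125)]; print('top',len(to),to.mean(0),cv2.minEnclosingCircle(to[:,:2].astype(np.float32)))
c=to[:,:2].mean(0)
for z0,z1 in((.045,.06),(.06,.066),(.066,.074),(.074,.08),(.08,.1)):
    s=q[(q[:,2]>z0)&(q[:,2]<z1)]; e=s[:,:2]-c; r=np.hypot(*e.T); a=np.degrees(np.arctan2(e[:,1],e[:,0]))
    o=r>.0195
    print(z0,len(s),'r',np.round(np.percentile(r,[10,50,90,99]),4),'outliers',o.sum(),np.round(np.percentile(a[o],[10,50,90]),1) if o.any() else '')
lug=q[(q[:,2]>.0245)&(q[:,2]<.031)&(np.hypot(*(q[:,:2]-c).T)>.05)]; e=lug[:,:2].mean(0)-c if len(lug) else 0; print('lug',len(lug),e,lug.mean(0))
u,v=w2px(p,[[.583,-.099,.08]])[0].astype(int); print(u,v)
cr=im[max(v-70,0):v+70,max(u-90,0):u+90,::-1]; cv2.imwrite('pics/st1.png',cv2.resize(cr,None,fx=4,fy=4,interpolation=cv2.INTER_CUBIC))
E
python3 stand.py
```

```text
clock: 3.22
tool_pos: [0.5436, -0.0025, 0.3011]
orientation: [36.8, 90.0, -167.5]
force: [1.4, 0.8, 0.2]
opening: 0.087
clock: 4.05
tool_pos: [0.5828, -0.0958, 0.2526]
orientation: [-150.0, 89.9, 5.8]
force: [-0.4, 0.1, 0.7]
opening: 0.0873
clock 4.05
joint_pos [ 9.61990e+00  1.16839e+01 -8.15460e+00  6.80000e-03 -7.00661e+01
  5.61182e+01]
tool_pos [ 0.5828 -0.0958  0.2526]
orientation [-149.9559   89.9044    5.7846]
force [-0.3933  0.1091  0.6849]
moment [-0.0334 -0.004  -0.0173]
opening 0.0873
plate circ ((0.5813932418823242, -0.09918393939733505), 0.08532658964395523)
collar circ ((0.5815262794494629, -0.09922583401203156), 0.033050309866666794) 0.03494382343799016
top 1084 [ 0.5819932  -0.09914433  0.11468728] ((0.5821444392204285, -0.09886720776557922), 0.011569211259484291)
0.045 105 r [0.015  0.0152 0.0156 0.016 ] outliers 0 
0.06 44 r [0.015  0.0152 0.0156 0.0158] outliers 0 
0.066 167 r [0.015  0.0161 0.021  0.0222] outliers 40 [-32.6 -27.  -22.8]
0.074 63 r [0.015  0.0152 0.0156 0.0181] outliers 0 
0.08 248 r [0.015  0.0152 0.0155 0.0158] outliers 0 
lug 174 [0.06923294 0.00392988] [ 0.65122614 -0.09521444  0.02494354]
257 171
```

View pics/st1.png

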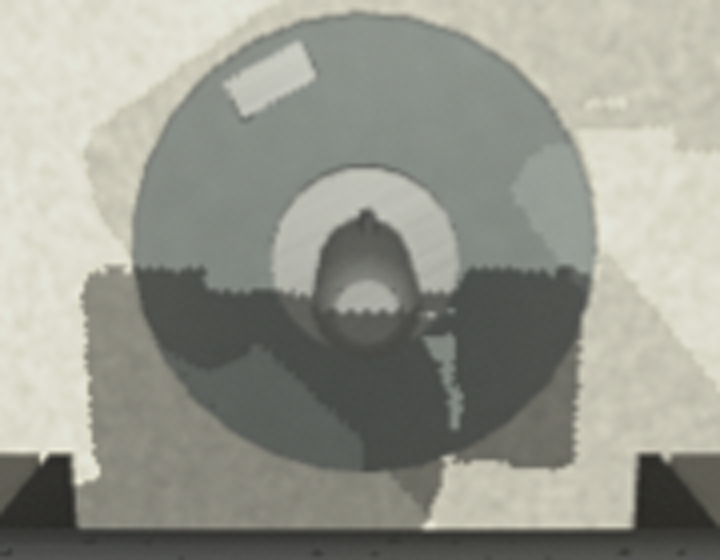

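The close view shows the grey collar ring with the spigot (top at (367,295)) and the button as a dark nub at (367,212), which by depth is at yaw ≈ -27°. The lug is at (268,78).

```bash
python3 -m pendant '[{"claw":87,"linear":[-15,-10,10],"twist":0},{"claw":87,"linear":[-15,-20,21],"twist":0},{"claw":87,"linear":[-15,-24,26],"twist":0},{"claw":87,"linear":[-2,-24,26],"twist":0},{"claw":87,"linear":[0,-24,26],"twist":0},{"claw":87,"linear":[0,-24,26],"twist":0},{"claw":87,"linear":[0,-24,26],"twist":0},{"claw":87,"linear":[0,-24,26],"twist":0},{"claw":87,"linear":[0,-24,26],"twist":0},{"claw":87,"linear":[0,-24,26],"twist":0}]'
python3 -m pendant '[{"claw":87,"linear":[0,-24,26],"twist":0},{"claw":87,"linear":[0,-24,26],"twist":0},{"claw":87,"linear":[0,-24,26],"twist":0},{"claw":87,"linear":[0,-12,12],"twist":0},{"claw":87,"linear":[0,0,0],"twist":0.073},{"claw":87,"linear":[0,0,0],"twist":0.073},{"claw":87,"linear":[0,0,0],"twist":0.072},{"claw":87,"linear":[0,0,0],"twist":0},{"claw":87,"linear":[0,0,0],"twist":0},{"claw":87,"linear":[0,0,0],"twist":0}]'
cat > colm.py <<'E'
from h import *
st(); R=toolR(); print('yaw y',np.degrees(np.arctan2(R[1,1],R[0,1])), 'x',R[:,0])
cs=[];rs=[]
for i in range(3):
    p,im,d=snap('wrist'); W=cloud(p,d); W[d==0]=9
    q=W[np.hypot(W[...,0]-.4098,W[...,1]-.3177)<.035]; c=q[(q[:,2]>.172)&(q[:,2]<.182)]
    (x,y),r=cv2.minEnclosingCircle(c[:,:2].astype(np.float32)); rb=c[c[:,2]>.1772]
    e=rb[:,:2].mean(0)-[x,y]; u,s,vt=np.linalg.svd(rb[:,:2]-rb[:,:2].mean(0))
    print(x,y,r,c[:,:2].mean(0),'rib',np.degrees(np.arctan2(e[1],e[0])),np.degrees(np.arctan2(vt[0,1],vt[0,0])))
    cs.append((x,y))
x,y=np.mean(cs,0); print('go',togo([x,y,.121]))
E
python3 colm.py
```

```text
clock: 5.08
tool_pos: [0.4552, 0.2055, 0.299]
orientation: [-111.3, 89.9, 44.4]
force: [1.8, 1.1, -0.1]
opening: 0.087
clock: 5.92
tool_pos: [0.4089, 0.3176, 0.2987]
orientation: [-86.0, 90.0, 57.3]
force: [0.2, 0.1, 0.1]
opening: 0.0867
clock 5.9167
joint_pos [ 5.95867e+01  3.21660e+00 -1.21340e+01  6.00000e-04 -7.46354e+01
 -6.29330e+00]
tool_pos [0.4089 0.3176 0.2987]
orientation [-85.9798  89.9859  57.3138]
force [0.1856 0.1283 0.087 ]
moment [ 0.0488  0.0097 -0.0494]
opening 0.0867
yaw y -126.70642586661712 x [ 1.32909510e-04  2.07137276e-04 -9.99999970e-01]
0.40918540954589844 0.317785382270813 0.021508904173970222 [0.40997108 0.31746823] rib -6.047769346845196 173.3271174252027
0.40949389338493347 0.31766554713249207 0.021490810438990593 [0.40991232 0.31744337] rib -5.721216604868418 173.77816870389645
0.4092322885990143 0.31770962476730347 0.02150801382958889 [0.40997446 0.31746797] rib -6.020545470064678 173.7745645547541
go [177.62033916  -0.31867658  -0.26842739]
```

```bash
python3 -m pendant '[{"claw":87,"linear":[15,0,0],"twist":0},{"claw":87,"linear":[24,0,0],"twist":0},{"claw":87,"linear":[24,0,0],"twist":0},{"claw":87,"linear":[24,0,0],"twist":0},{"claw":87,"linear":[24,0,0],"twist":0},{"claw":87,"linear":[24,0,0],"twist":0},{"claw":87,"linear":[22,0,0],"twist":0},{"claw":87,"linear":[13,0,0],"twist":0},{"claw":87,"linear":[7.5,0,0],"twist":0},{"claw":87,"linear":[0,0,0],"twist":0}]'
python3 -m pendant '[{"claw":60,"linear":[0,0,0],"twist":0},{"claw":56,"linear":[0,0,0],"twist":0},{"claw":52,"linear":[0,0,0],"twist":0},{"claw":49,"linear":[0,0,0],"twist":0},{"claw":46,"linear":[0,0,0],"twist":0},{"claw":44,"linear":[0,0,0],"twist":0},{"claw":42,"linear":[0,0,0],"twist":0},{"claw":40,"linear":[0,0,0],"twist":0},{"claw":38,"linear":[0,0,0],"twist":0},{"claw":36,"linear":[0,0,0],"twist":0}]'
python3 -c "
from h import *
st()"
```

```text
clock: 6.9
tool_pos: [0.4084, 0.3169, 0.1196]
orientation: [92.3, 89.8, -124.5]
force: [0.1, 0.8, -0.8]
opening: 0.0869
clock: 7.73
tool_pos: [0.4089, 0.3179, 0.1212]
orientation: [-107.0, 90.0, 36.1]
force: [-0.4, 0.3, 1.8]
opening: 0.0427
clock 7.7333
joint_pos [ 5.96013e+01  1.13815e+01 -2.72343e+01  8.00000e-03 -5.13698e+01
 -6.42860e+00]
tool_pos [0.4089 0.3179 0.1212]
orientation [-107.0433   89.9843   36.1344]
force [-0.4353  0.2906  1.8133]
moment [0.0035 0.1631 0.0134]
opening 0.0427
```

```bash
python3 -m pendant '[{"claw":30,"linear":[-2,0,0],"twist":0},{"claw":30,"linear":[-5,0,0],"twist":0},{"claw":30,"linear":[-10,0,0],"twist":0},{"claw":30,"linear":[-18,0,0],"twist":0},{"claw":30,"linear":[-24,0,0],"twist":0},{"claw":30,"linear":[-26,0,0],"twist":0},{"claw":30,"linear":[-26,0,0],"twist":0},{"claw":30,"linear":[-24,0,0],"twist":0},{"claw":30,"linear":[-15,0,0],"twist":0},{"claw":30,"linear":[-5,0,0],"twist":0}]'
python3 -c "
from h import *
st(); print('go',togo([.5815,-.0992,.275]))
p,im,d=snap('wrist','w2'); W=cloud(p,d); W[d==0]=9
o=get_obs();t=o['tool_pos']
q=W[np.hypot(*(W[...,:2]-t[:2]).transpose(2,0,1))<.035]
h=np.histogram(q[:,2]-t[2],bins=np.arange(.045,.07,.001)); print(h[0])
zc=t[2]-.1212
c=q[abs(q[:,2]-zc-.177)<.006]; print(len(c))
(x,y),r=cv2.minEnclosingCircle(c[:,:2].astype(np.float32)); print(x,y,r,t)
"
```

```text
clock: 8.57
tool_pos: [0.4096, 0.3184, 0.2798]
orientation: [-92.8, 89.7, 50.4]
force: [-0.3, 1.1, -1.8]
opening: 0.0427
clock 8.5667
joint_pos [ 5.95961e+01  3.67070e+00 -1.40962e+01  4.86000e-02 -7.19480e+01
 -6.42950e+00]
tool_pos [0.4096 0.3184 0.2798]
orientation [-92.794   89.7112  50.3876]
force [-0.3316  1.0927 -1.7706]
moment [ 0.0787 -0.0842 -0.04  ]
opening 0.0427
go [   3.74979809  231.3337438  -387.90130237]
[  64  159  208   90   69   73   74   93  369 1195  492   57   84  228
  111   29   28   28   45   36   39   40   31   25   17]
2836
0.41233569383621216 0.31674012541770935 0.027103465050458908 [0.40937424 0.31834981 0.27901981]
```

```bash
python3 -m pendant '[{"claw":30,"linear":[0,4,-6],"twist":0},{"claw":30,"linear":[0,9,-15],"twist":0},{"claw":30,"linear":[0,13,-22],"twist":0},{"claw":30,"linear":[0,15,-25],"twist":0},{"claw":30,"linear":[0,15,-25],"twist":0},{"claw":30,"linear":[0,15,-25],"twist":0},{"claw":30,"linear":[0,15,-25],"twist":0},{"claw":30,"linear":[0,15,-25],"twist":0},{"claw":30,"linear":[0,15,-25],"twist":0},{"claw":30,"linear":[0,15,-25],"twist":0}]'
python3 -m pendant '[{"claw":30,"linear":[0,15,-25],"twist":0},{"claw":30,"linear":[0,15,-25],"twist":0},{"claw":30,"linear":[0,15,-25],"twist":0},{"claw":30,"linear":[0,15,-25],"twist":0},{"claw":30,"linear":[0,15,-25],"twist":0},{"claw":30,"linear":[0,13,-22],"twist":0},{"claw":30,"linear":[0,9,-15],"twist":0},{"claw":30,"linear":[0,3,-7],"twist":0},{"claw":30,"linear":[0,0,0],"twist":0},{"claw":30,"linear":[0,0,0],"twist":0}]'
cat > chk.py <<'E'
from h import *
import sys
st(); print('go',togo([.5815,-.0992,.275]))
R=toolR(); print('yaw y',np.degrees(np.arctan2(R[1,1],R[0,1])),'tilt',R[:2,0])
o=get_obs(); p,im,d=snap('wrist'); W=cloud(p,d); W[d==0]=9; t=o['tool_pos']
q=W[np.hypot(*(W[...,:2]-t[:2]).transpose(2,0,1))<.04]
c=q[abs(q[:,2]-t[2]-.056)<.0045]; m=np.median(c[:,2]); print('cap z-tcp',m-t[2])
def good(s,n=8):
    return s
f=c[abs(c[:,2]-m)<.002]; f=f[np.hypot(*(f[:,:2]-np.median(f[:,:2],0)).T)<.0225]
print('cap ctr-tcp',np.median(f[:,:2],0)-t[:2],len(f))
rb=q[(q[:,2]-m>.0025)&(q[:,2]-m<.0045)&(np.hypot(*(q[:,:2]-t[:2]).T)<.021)]
if len(rb)>10:
    u,s,vt=np.linalg.svd(rb[:,:2]-rb[:,:2].mean(0)); print('rib',len(rb),np.degrees(np.arctan2(vt[0,1],vt[0,0])),s,rb[:,:2].mean(0)-t[:2])
if len(sys.argv)>1: cv2.imwrite(f'pics/{sys.argv[1]}.png',cv2.resize(im[:,:,::-1],(800,600)))
E
python3 chk.py w3
```

```text
clock: 9.45
tool_pos: [0.5041, 0.0801, 0.2744]
orientation: [58.3, 89.8, -158.5]
force: [0.8, 0.9, -3.1]
opening: 0.0425
clock: 10.28
tool_pos: [0.5793, -0.0994, 0.2745]
orientation: [34.8, 89.8, 177.9]
force: [-0.1, -0.0, -3.0]
opening: 0.043
clock 10.2833
joint_pos [ 9.28550e+00  1.09005e+01 -6.27020e+00 -3.13000e-02 -7.29776e+01
  4.38274e+01]
tool_pos [ 0.5793 -0.0994  0.2745]
orientation [ 34.7719  89.8488 177.8756]
force [-0.1057 -0.0208 -3.0196]
moment [ 0.0575  0.0308 -0.0109]
opening 0.043
go [-0.46330945 -1.48650102 -1.59921172]
yaw y -126.89617044345509 tilt [-2.63752282e-03  9.78362594e-05]
cap z-tcp 0.05390608047576645
cap ctr-tcp [ 0.0024937  -0.00497291] 1972
rib 281 179.72986162884484 [0.0586605  0.02552226] [ 0.00573357 -0.0005733 ]
```

View pics/w3.png

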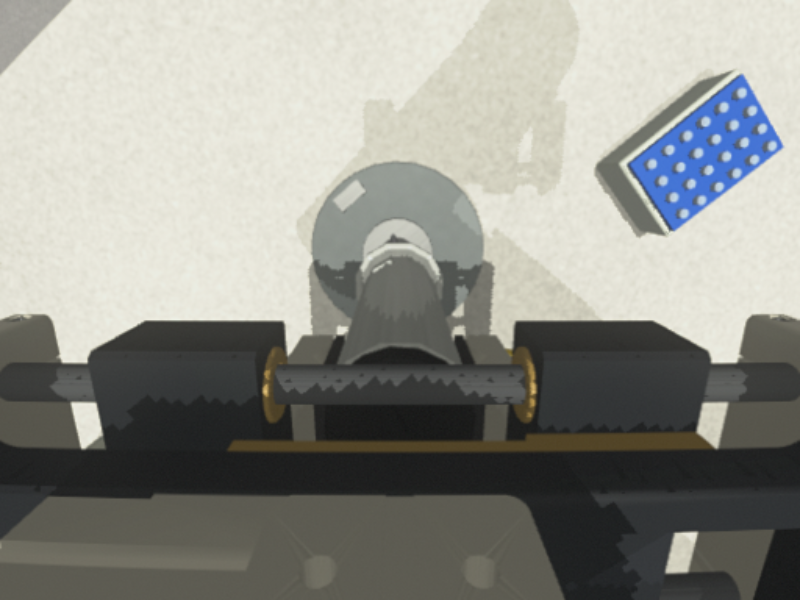

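The column is held over the grey stand (plate centre around (398,245)), its foot at (400,265); the tipbox stands clear to the right. Next I check the column for tilt and offset by fitting the depth points.

```bash
cat > tilt.py <<'E'
from h import *
from scipy.optimize import least_squares
o=get_obs(); t=o['tool_pos']; P=[]
for i in range(3):
    p,im,d=snap('wrist'); W=cloud(p,d); W[d==0]=9; P.append(W[(np.hypot(*(W[...,:2]-t[:2]).transpose(2,0,1))<.04)])
q=np.vstack(P)-t
s=q[(q[:,2]>-.098)&(q[:,2]<-.025)]
c=toolR(o); s=s[abs(s@c[:,1])<.0205]
def f(x): 
    a=x[:2]+x[2:4]*(s[:,2:]+.06)/.06; return np.hypot(*(s[:,:2]-a).T)-x[4]
r=least_squares(f,[0,0,0,0,.0217],loss='soft_l1',f_scale=.001,bounds=([-.02]*4+[.0213],[.02]*4+[.0224]))
x=r.x; print('n',len(s),'axis at tcp-0.06:',x[:2],'slope deg',np.degrees(x[2:4]/.06),'rad',x[4],'rms',np.sqrt(np.mean(r.fun**2)))
foot=x[:2]-x[2:4]; print('foot offset from tcp (z -.12):',foot,'TCP pos',t)
fz=q[(q[:,2]<-.10)&(q[:,2]>-.125)]; print('foot zs',np.percentile(fz[:,2],[1,50,99]) if len(fz) else None)
# hole: points inside
E
python3 tilt.py
```

```text
n 2295 axis at tcp-0.06: [0.00044824 0.00032284] slope deg [0.30750879 0.09969464] rad 0.0216675291438666 rms 0.00031691702862188535
foot offset from tcp (z -.12): [0.00012622 0.00021844] TCP pos [ 0.57935822 -0.09891482  0.27501078]
foot zs [-0.11814736 -0.11409823 -0.10176355]
```

```bash
python3 -m pendant '[{"claw":30,"linear":[0,-0.5,-1],"twist":0},{"claw":30,"linear":[3,-0.5,-0.9],"twist":0},{"claw":30,"linear":[5,0,0],"twist":0},{"claw":30,"linear":[6,0,0],"twist":0},{"claw":30,"linear":[6,0,0],"twist":0},{"claw":30,"linear":[6,0,0],"twist":0},{"claw":30,"linear":[5,0,0],"twist":0},{"claw":30,"linear":[3,0,0],"twist":0},{"claw":30,"linear":[0,0,0],"twist":0},{"claw":30,"linear":[0,0,0],"twist":0}]'
python3 -c "
from h import *
st(); print(togo([.5813,-.0993,.1562]))"
```

```text
clock: 11.32
tool_pos: [0.5822, -0.0996, 0.242]
orientation: [76.7, 90.0, -140.1]
force: [0.0, 0.9, -1.6]
opening: 0.0426
clock 11.3167
joint_pos [ 9.25080e+00  1.21180e+01 -9.00040e+00  9.80000e-03 -6.88970e+01
  4.39183e+01]
tool_pos [ 0.5822 -0.0996  0.242 ]
orientation [  76.7082   89.9821 -140.1192]
force [ 0.0165  0.9347 -1.6108]
moment [ 0.0007 -0.0696  0.0424]
opening 0.0426
[85.75056732  0.33356735  0.90146451]
```

```bash
python3 -m pendant '[{"claw":30,"linear":[2,0,0],"twist":0},{"claw":30,"linear":[2,0,0],"twist":0},{"claw":30,"linear":[2,0,0],"twist":0},{"claw":30,"linear":[2,0,0],"twist":0},{"claw":30,"linear":[2,0,0],"twist":0},{"claw":30,"linear":[2,0,0],"twist":0},{"claw":30,"linear":[2,0,0],"twist":0},{"claw":30,"linear":[2,0,0],"twist":0},{"claw":30,"linear":[0,0,0],"twist":0},{"claw":30,"linear":[0,0,0],"twist":0}]'
python3 -c "
from h import *
st(); print(togo([.5813,-.0993,.1562]))"
```

```text
clock: 12.15
tool_pos: [0.5822, -0.0995, 0.2259]
orientation: [52.5, 90.0, -164.3]
force: [0.3, 0.2, -2.0]
opening: 0.0429
clock 12.15
joint_pos [ 9.25270e+00  1.26941e+01 -1.03853e+01  2.10000e-03 -6.69382e+01
  4.39174e+01]
tool_pos [ 0.5822 -0.0995  0.2259]
orientation [  52.4996   89.9823 -164.3295]
force [ 0.3255  0.2212 -2.0425]
moment [ 0.0279  0.0508 -0.011 ]
opening 0.0429
[69.72721625  0.33210756  0.79269552]
```

```bash
python3 -m pendant '[{"claw":30,"linear":[3,0,0.5],"twist":0},{"claw":30,"linear":[3,0,0],"twist":0},{"claw":30,"linear":[3,0,0],"twist":0},{"claw":30,"linear":[3,0,0],"twist":0},{"claw":30,"linear":[3,0,0],"twist":0},{"claw":30,"linear":[3,0,0],"twist":0},{"claw":30,"linear":[3,0,0],"twist":0},{"claw":30,"linear":[3,0,0],"twist":0},{"claw":30,"linear":[0,0,0],"twist":0},{"claw":30,"linear":[0,0,0],"twist":0}]'
python3 -c "
from h import *
st(); print(togo([.5813,-.0993,.1562]))"
```

```text
clock: 12.98
tool_pos: [0.5817, -0.0992, 0.2019]
orientation: [50.8, 90.0, -166.0]
force: [-0.4, -1.0, -1.7]
opening: 0.043
clock 12.9833
joint_pos [ 9.28780e+00  1.36253e+01 -1.24213e+01  2.00000e-03 -6.39752e+01
  4.38808e+01]
tool_pos [ 0.5817 -0.0992  0.2019]
orientation [  50.8363   89.9782 -165.9942]
force [-0.4126 -0.9826 -1.7094]
moment [ 0.0332 -0.0073  0.0063]
opening 0.043
[45.66723912  0.30861586  0.29219079]
```

```bash
python3 -m pendant '[{"claw":30,"linear":[2,0,0],"twist":0},{"claw":30,"linear":[2,0,0],"twist":0},{"claw":30,"linear":[2,0,0],"twist":0},{"claw":30,"linear":[2,0,0],"twist":0},{"claw":30,"linear":[2,0,0],"twist":0},{"claw":30,"linear":[2,0,0],"twist":0},{"claw":30,"linear":[1.5,0,0],"twist":0},{"claw":30,"linear":[1.5,0,0],"twist":0},{"claw":30,"linear":[1.5,0,0],"twist":0},{"claw":30,"linear":[1.5,0,0],"twist":0}]'
python3 -c "
from h import *
st(); print(togo([.5813,-.0993,.1562]))"
```

```text
clock: 13.82
tool_pos: [0.5823, -0.0993, 0.1843]
orientation: [-163.7, 89.9, -20.5]
force: [-0.5, -0.8, -0.4]
opening: 0.0427
clock 13.8167
joint_pos [ 9.28610e+00  1.44136e+01 -1.38089e+01  3.15000e-02 -6.17291e+01
  4.38802e+01]
tool_pos [ 0.5823 -0.0993  0.1843]
orientation [-163.6561   89.9441  -20.4748]
force [-0.486  -0.7942 -0.3647]
moment [-0.358  -0.1214  0.013 ]
opening 0.0427
[28.08084195  0.56392203  0.81500597]
```

```bash
python3 -m pendant '[{"claw":30,"linear":[1.5,0,0],"twist":0},{"claw":30,"linear":[1.5,0,0],"twist":0},{"claw":30,"linear":[1.5,0,0],"twist":0},{"claw":30,"linear":[1.5,0,0],"twist":0},{"claw":30,"linear":[1.5,0,0],"twist":0},{"claw":30,"linear":[1.5,0,0],"twist":0},{"claw":30,"linear":[1.5,0,0],"twist":0},{"claw":30,"linear":[1.5,0,0],"twist":0},{"claw":30,"linear":[1.5,0,0],"twist":0},{"claw":30,"linear":[0,0,0],"twist":0}]'
python3 -c "
from h import *
st(); print(togo([.5813,-.0993,.1562]))"
```

```text
clock: 14.65
tool_pos: [0.5817, -0.099, 0.1699]
orientation: [10.7, 90.0, 153.9]
force: [1.9, -1.4, -4.2]
opening: 0.0432
clock 14.65
joint_pos [ 9.29300e+00  1.50994e+01 -1.48792e+01 -2.07000e-02 -6.00466e+01
  4.38806e+01]
tool_pos [ 0.5817 -0.099   0.1699]
orientation [ 10.7273  89.969  153.8906]
force [ 1.9109 -1.4061 -4.1766]
moment [-6.6730e-01 -1.1514e+00 -1.0000e-04]
opening 0.0432
[13.67821088  0.45335417  0.1726392 ]
```

```bash
python3 -m pendant '[{"claw":30,"linear":[1,0,0],"twist":0},{"claw":30,"linear":[1,0,0],"twist":0},{"claw":30,"linear":[1,0,0],"twist":0},{"claw":30,"linear":[1,0,0],"twist":0},{"claw":30,"linear":[1,0,0],"twist":0},{"claw":30,"linear":[1,0,0],"twist":0},{"claw":30,"linear":[1,0,0],"twist":0},{"claw":30,"linear":[1,0,0],"twist":0},{"claw":30,"linear":[1,0,0],"twist":0},{"claw":30,"linear":[0,0,0],"twist":0}]'
python3 -c "
from h import *
st(); print(togo([.5813,-.0993,.1562]))"; python3 tilt.py
```

```text
clock: 15.48
tool_pos: [0.5816, -0.0991, 0.1611]
orientation: [22.5, 90.0, 165.7]
force: [3.2, -0.5, -4.6]
opening: 0.0431
clock 15.4833
joint_pos [ 9.28860e+00  1.55290e+01 -1.55364e+01 -1.66000e-02 -5.89672e+01
  4.38798e+01]
tool_pos [ 0.5816 -0.0991  0.1611]
orientation [ 22.5229  89.9645 165.6827]
force [ 3.1639 -0.4708 -4.6086]
moment [-0.6763 -1.2212  0.0258]
opening 0.0431
[4.92516976 0.28285071 0.10672446]
n 2334 axis at tcp-0.06: [ 5.02653831e-04 -2.81594049e-05] slope deg [0.1407277  0.15165985] rad 0.02165349849363154 rms 0.00028753400011740575
foot offset from tcp (z -.12): [ 0.00035528 -0.00018698] TCP pos [ 0.58155796 -0.09913838  0.16112504]
foot zs [-0.12480719 -0.11447952 -0.10128746]
```

```bash
python3 -m pendant '[{"claw":30,"linear":[0.5,0,0],"twist":0},{"claw":30,"linear":[0.5,0,0],"twist":0},{"claw":30,"linear":[0.5,0,0],"twist":0},{"claw":30,"linear":[0.5,0,0],"twist":0},{"claw":30,"linear":[0.5,0,0],"twist":0},{"claw":30,"linear":[0.5,0,0],"twist":0},{"claw":30,"linear":[0.5,0,0],"twist":0},{"claw":30,"linear":[0.5,0,0],"twist":0},{"claw":30,"linear":[0,0,0],"twist":0},{"claw":30,"linear":[0,0,0],"twist":0}]'
python3 -c "
from h import *
st(); print(togo([.5813,-.0993,.1562]))"; python3 tilt.py
```

```text
clock: 16.47
tool_pos: [0.5817, -0.0991, 0.1573]
orientation: [23.5, 90.0, 166.7]
force: [3.1, -1.4, -2.2]
opening: 0.0427
clock 16.4667
joint_pos [ 9.29240e+00  1.57281e+01 -1.58076e+01 -1.15000e-02 -5.84879e+01
  4.38804e+01]
tool_pos [ 0.5817 -0.0991  0.1573]
orientation [ 23.5078  89.9745 166.6746]
force [ 3.1409 -1.4194 -2.2315]
moment [-0.7494 -1.1572  0.0077]
opening 0.0427
[1.1259425  0.37337747 0.18404805]
n 2336 axis at tcp-0.06: [ 5.35256215e-04 -8.16788523e-05] slope deg [0.11575171 0.18293085] rad 0.02166921838679473 rms 0.00028307812307555114
foot offset from tcp (z -.12): [ 0.00041404 -0.00027324] TCP pos [ 0.58167163 -0.09911161  0.1573258 ]
foot zs [-0.1238189  -0.11536916 -0.10153418]
```

Small final lowering, watching for the collar's contact force.

```bash
python3 -m pendant '[{"claw":30,"linear":[0.3,0,0],"twist":0},{"claw":30,"linear":[0.3,0,0],"twist":0},{"claw":30,"linear":[0.2,0,0],"twist":0},{"claw":30,"linear":[0.2,0,0],"twist":0},{"claw":30,"linear":[0,0,0],"twist":0},{"claw":30,"linear":[0,0,0],"twist":0},{"claw":30,"linear":[0,0,0],"twist":0},{"claw":30,"linear":[0,0,0],"twist":0},{"claw":30,"linear":[0,0,0],"twist":0},{"claw":30,"linear":[0,0,0],"twist":0}]'
python3 -c "
from h import *
st()"
```

```text
clock: 17.45
tool_pos: [0.5818, -0.0991, 0.1565]
orientation: [3.5, 90.0, 146.6]
force: [2.4, -3.1, -2.4]
opening: 0.0428
clock 17.45
joint_pos [ 9.29300e+00  1.57682e+01 -1.58696e+01 -8.00000e-04 -5.83629e+01
  4.38808e+01]
tool_pos [ 0.5818 -0.0991  0.1565]
orientation [  3.4636  89.9989 146.637 ]
force [ 2.3962 -3.0715 -2.4176]
moment [-0.7521 -1.0918 -0.0599]
opening 0.0428
```

```bash
python3 -m pendant '[{"claw":30,"linear":[0.3,0,0],"twist":0},{"claw":30,"linear":[0.3,0,0],"twist":0},{"claw":30,"linear":[0,0,0],"twist":0},{"claw":30,"linear":[0,0,0],"twist":0},{"claw":30,"linear":[0,0,0],"twist":0},{"claw":30,"linear":[0,0,0],"twist":0},{"claw":30,"linear":[0,0,0],"twist":0},{"claw":30,"linear":[0,0,0],"twist":0},{"claw":30,"linear":[0,0,0],"twist":0},{"claw":30,"linear":[0,0,0],"twist":0}]'
python3 -c "
from h import *
st()"
```

```text
clock: 18.28
tool_pos: [0.582, -0.0993, 0.1562]
orientation: [-161.9, 90.0, -18.7]
force: [2.2, -1.9, 3.3]
opening: 0.0427
clock 18.2833
joint_pos [ 9.28780e+00  1.57859e+01 -1.58956e+01  1.51000e-02 -5.82944e+01
  4.38808e+01]
tool_pos [ 0.582  -0.0993  0.1562]
orientation [-161.9234   89.9727  -18.747 ]
force [ 2.1581 -1.9157  3.3387]
moment [-0.9526 -0.7774 -0.0742]
opening 0.0427
```

Home on the collar (upward force changed from -2.4 to +3.3 N). Now turning clockwise towards the button at -27°.

```bash
python3 -m pendant '[{"claw":30,"linear":[0,0,0],"twist":0.02},{"claw":30,"linear":[0,0,0],"twist":0.02},{"claw":30,"linear":[0,0,0],"twist":0.02},{"claw":30,"linear":[0,0,0],"twist":0.02},{"claw":30,"linear":[0,0,0],"twist":0.02},{"claw":30,"linear":[0,0,0],"twist":0},{"claw":30,"linear":[0,0,0],"twist":0},{"claw":30,"linear":[0,0,0],"twist":0},{"claw":30,"linear":[0,0,0],"twist":0},{"claw":30,"linear":[0,0,0],"twist":0}]'
cat > s.py <<'E'
from h import *
F=[];M=[];Y=[];Z=[]
o=get_obs();R=toolR(o);print('t',o['clock'],'pos',np.round(o['tool_pos'],4),'yaw y',round(np.degrees(np.arctan2(R[1,1],R[0,1])),2),'F',np.round(o['force'],1),'M',np.round(o['moment'],3),'op',o['opening'])
E
python3 s.py
python3 -m pendant '[{"claw":30,"linear":[0,0,0],"twist":0.02},{"claw":30,"linear":[0,0,0],"twist":0.02},{"claw":30,"linear":[0,0,0],"twist":0.02},{"claw":30,"linear":[0,0,0],"twist":0.02},{"claw":30,"linear":[0,0,0],"twist":0},{"claw":30,"linear":[0,0,0],"twist":0},{"claw":30,"linear":[0,0,0],"twist":0},{"claw":30,"linear":[0,0,0],"twist":0},{"claw":30,"linear":[0,0,0],"twist":0},{"claw":30,"linear":[0,0,0],"twist":0}]'
python3 s.py
```

```text
clock: 19.12
tool_pos: [0.5818, -0.0995, 0.1562]
orientation: [139.6, 90.0, -83.1]
force: [2.2, -4.5, 5.1]
opening: 0.0431
t 19.1167 pos [ 0.5818 -0.0995  0.1562] yaw y -132.65 F [ 2.2 -4.5  5.1] M [-1.666 -0.534 -0.165] op 0.04312160289979149
clock: 19.95
tool_pos: [0.5814, -0.0993, 0.1562]
orientation: [57.0, 90.0, -170.2]
force: [-0.6, -3.7, 6.3]
opening: 0.0429
t 19.95 pos [ 0.5814 -0.0993  0.1562] yaw y -137.23 F [-0.6 -3.7  6.3] M [-1.187  0.188 -0.12 ] op 0.04285594384486892
```

```bash
python3 -m pendant '[{"claw":30,"linear":[0,0,0],"twist":0.02},{"claw":30,"linear":[0,0,0],"twist":0.02},{"claw":30,"linear":[0,0,0],"twist":0.02},{"claw":30,"linear":[0,0,0],"twist":0.02},{"claw":30,"linear":[0,0,0],"twist":0},{"claw":30,"linear":[0,0,0],"twist":0},{"claw":30,"linear":[0,0,0],"twist":0},{"claw":30,"linear":[0,0,0],"twist":0},{"claw":30,"linear":[0,0,0],"twist":0},{"claw":30,"linear":[0,0,0],"twist":0}]'
python3 s.py
python3 -m pendant '[{"claw":30,"linear":[0,0,0],"twist":0.02},{"claw":30,"linear":[0,0,0],"twist":0.02},{"claw":30,"linear":[0,0,0],"twist":0.02},{"claw":30,"linear":[0,0,0],"twist":0},{"claw":30,"linear":[0,0,0],"twist":0},{"claw":30,"linear":[0,0,0],"twist":0},{"claw":30,"linear":[0,0,0],"twist":0},{"claw":30,"linear":[0,0,0],"twist":0},{"claw":30,"linear":[0,0,0],"twist":0},{"claw":30,"linear":[0,0,0],"twist":0}]'
python3 s.py; python3 tilt.py
```

```text
clock: 20.78
tool_pos: [0.5815, -0.0989, 0.1562]
orientation: [7.9, 90.0, 136.1]
force: [-1.2, -0.9, 7.2]
opening: 0.0428
t 20.7833 pos [ 0.5815 -0.0989  0.1562] yaw y -141.81 F [-1.2 -0.9  7.2] M [-0.611  0.045 -0.109] op 0.04275271774875231
clock: 21.62
tool_pos: [0.5815, -0.0989, 0.1562]
orientation: [6.7, 90.0, 131.4]
force: [0.4, -2.4, 5.3]
opening: 0.0427
t 21.6167 pos [ 0.5815 -0.0989  0.1562] yaw y -145.24 F [ 0.4 -2.4  5.3] M [-0.543  0.002 -0.09 ] op 0.04269005818743273
n 2312 axis at tcp-0.06: [-7.30194794e-05 -3.83097176e-04] slope deg [0.14903225 0.076231  ] rad 0.021668365080338543 rms 0.0002733006604746824
foot offset from tcp (z -.12): [-0.00022909 -0.00046293] TCP pos [ 0.58154701 -0.0989462   0.15619027]
foot zs [-0.12297697 -0.1155147  -0.10250468]
```

```bash
python3 -m pendant '[{"claw":30,"linear":[0,0,0],"twist":0.015},{"claw":30,"linear":[0,0,0],"twist":0.015},{"claw":30,"linear":[0,0,0],"twist":0},{"claw":30,"linear":[0,0,0],"twist":0},{"claw":30,"linear":[0,0,0],"twist":0},{"claw":30,"linear":[0,0,0],"twist":0},{"claw":30,"linear":[0,0,0],"twist":0},{"claw":30,"linear":[0,0,0],"twist":0},{"claw":30,"linear":[0,0,0],"twist":0},{"claw":30,"linear":[0,0,0],"twist":0}]'
python3 s.py
cat > btn.py <<'E'
from h import *
o=get_obs(); t=o['tool_pos']
p,im,d=snap('wrist'); W=cloud(p,d); W[d==0]=9
c=np.array([.5815,-.0992]); e=W[...,:2]-c; r=np.hypot(e[...,0],e[...,1]); a=np.degrees(np.arctan2(e[...,1],e[...,0]))
for z0 in np.arange(.052,.088,.004):
    m=(W[...,2]>z0)&(W[...,2]<z0+.004)&(r<.032)
    print(round(z0,3),[(b,round(float(np.mean(r[m&(a>b)&(a<b+10)]))*1e3,1)) for b in range(-100,20,10) if (m&(a>b)&(a<b+10)).sum()>2])
u,v=w2px(p,[[c[0]+.02,c[1]-.011,.069]])[0].astype(int); print(u,v)
cr=im[max(v-35,0):v+35,u-45:u+45,::-1]; cv2.imwrite('pics/b1.png',cv2.resize(np.clip(cr.astype(float)*1.5,0,255).astype(np.uint8),None,fx=8,fy=8,interpolation=cv2.INTER_CUBIC))
E
python3 btn.py
```

```text
clock: 22.6
tool_pos: [0.5815, -0.099, 0.1562]
orientation: [11.1, 90.0, 134.2]
force: [1.7, -0.9, 6.2]
opening: 0.043
t 22.6 pos [ 0.5815 -0.099   0.1562] yaw y -146.96 F [ 1.7 -0.9  6.2] M [-0.625 -0.037 -0.145] op 0.043038936520550956
0.052 [(-70, 21.9), (-60, 21.6), (-50, 22.1), (-30, 21.5)]
0.056 [(-80, 22.0), (-70, 21.8), (-60, 21.6), (-50, 22.0)]
0.06 [(-80, 22.1), (-60, 21.5), (-40, 21.2), (-20, 21.4)]
0.064 [(-100, 22.0), (-90, 21.7), (-70, 21.8), (-50, 21.7), (-20, 21.3)]
0.068 [(-90, 21.6), (-80, 22.1), (-70, 21.8), (-60, 21.5), (-30, 22.1)]
0.072 [(-100, 21.9), (-90, 21.6), (-80, 22.2), (-70, 21.7), (-60, 21.6), (-50, 22.0)]
0.076 [(-100, 21.7), (-80, 22.1), (-70, 21.7), (-60, 21.5), (-40, 21.8), (-30, 21.5), (-20, 21.9)]
0.08 [(-100, 21.9), (-90, 21.6), (-80, 22.1), (-70, 21.6), (-50, 22.3), (-30, 21.6), (-20, 21.8)]
0.084 [(-90, 21.6), (-80, 22.0), (-70, 21.8), (-60, 21.6), (-50, 22.0), (-30, 21.4), (-20, 22.0)]
243 168
```

View pics/b1.png

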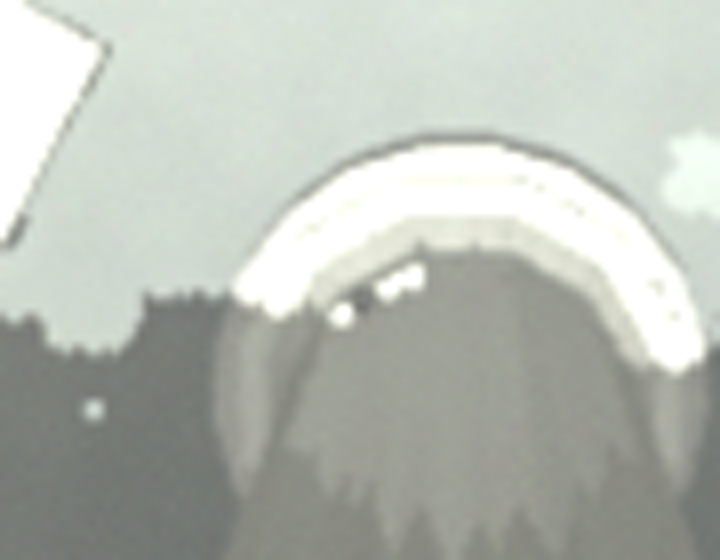

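The hole shows at (380,295), with the dark button in its middle about (362,298) standing out of it. Now the tug: raise slowly through the play.

```bash
python3 -m pendant '[{"claw":30,"linear":[-0.3,0,0],"twist":0},{"claw":30,"linear":[-0.3,0,0],"twist":0},{"claw":30,"linear":[-0.4,0,0],"twist":0},{"claw":30,"linear":[-0.5,0,0],"twist":0},{"claw":30,"linear":[-0.5,0,0],"twist":0},{"claw":30,"linear":[-0.5,0,0],"twist":0},{"claw":30,"linear":[0,0,0],"twist":0},{"claw":30,"linear":[0,0,0],"twist":0},{"claw":30,"linear":[0,0,0],"twist":0},{"claw":30,"linear":[0,0,0],"twist":0}]'
python3 s.py
python3 -m pendant '[{"claw":30,"linear":[-0.3,0,0],"twist":0},{"claw":30,"linear":[-0.3,0,0],"twist":0},{"claw":30,"linear":[0,0,0],"twist":0},{"claw":30,"linear":[0,0,0],"twist":0},{"claw":30,"linear":[0,0,0],"twist":0},{"claw":30,"linear":[0,0,0],"twist":0},{"claw":30,"linear":[0,0,0],"twist":0},{"claw":30,"linear":[0,0,0],"twist":0},{"claw":30,"linear":[0,0,0],"twist":0},{"claw":30,"linear":[0,0,0],"twist":0}]'
python3 s.py
```

```text
clock: 23.48
tool_pos: [0.5817, -0.0992, 0.1584]
orientation: [34.5, 90.0, 157.6]
force: [-0.6, -0.0, -2.8]
opening: 0.0431
t 23.4833 pos [ 0.5817 -0.0992  0.1584] yaw y -146.89 F [-0.6 -0.  -2.8] M [ 0.03  -0.02   0.053] op 0.043050987096323726
clock: 24.32
tool_pos: [0.5818, -0.0992, 0.1591]
orientation: [96.9, 90.0, -140.0]
force: [-0.3, -0.2, -3.1]
opening: 0.0431
t 24.3167 pos [ 0.5818 -0.0992  0.1591] yaw y -146.88 F [-0.3 -0.2 -3.1] M [0.02  0.009 0.013] op 0.043141067548872924
```

```bash
python3 -m pendant '[{"claw":30,"linear":[-0.2,0,0],"twist":0},{"claw":30,"linear":[-0.2,0,0],"twist":0},{"claw":30,"linear":[0,0,0],"twist":0},{"claw":30,"linear":[0,0,0],"twist":0},{"claw":30,"linear":[0,0,0],"twist":0},{"claw":30,"linear":[0,0,0],"twist":0},{"claw":30,"linear":[0,0,0],"twist":0},{"claw":30,"linear":[0,0,0],"twist":0},{"claw":30,"linear":[0,0,0],"twist":0},{"claw":30,"linear":[0,0,0],"twist":0}]'
python3 s.py
```

```text
clock: 25.15
tool_pos: [0.5818, -0.0992, 0.1595]
orientation: [-52.0, 90.0, 71.1]
force: [0.2, -0.5, -2.4]
opening: 0.0428
t 25.15 pos [ 0.5818 -0.0992  0.1595] yaw y -146.88 F [ 0.2 -0.5 -2.4] M [ 0.06   0.002 -0.055] op 0.04276445818635478
```

```bash
python3 -m pendant '[{"claw":30,"linear":[-0.2,0,0],"twist":0},{"claw":30,"linear":[-0.2,0,0],"twist":0},{"claw":30,"linear":[0,0,0],"twist":0},{"claw":30,"linear":[0,0,0],"twist":0},{"claw":30,"linear":[0,0,0],"twist":0},{"claw":30,"linear":[0,0,0],"twist":0},{"claw":30,"linear":[0,0,0],"twist":0},{"claw":30,"linear":[0,0,0],"twist":0},{"claw":30,"linear":[0,0,0],"twist":0},{"claw":30,"linear":[0,0,0],"twist":0}]'
python3 s.py
```

```text
clock: 25.98
tool_pos: [0.5818, -0.0992, 0.1598]
orientation: [83.2, 90.0, -153.7]
force: [-0.5, -0.5, -2.2]
opening: 0.043
t 25.9833 pos [ 0.5818 -0.0992  0.1598] yaw y -146.88 F [-0.5 -0.5 -2.2] M [ 0.033 -0.009 -0.018] op 0.04298841537912593
```

```bash
python3 -m pendant '[{"claw":30,"linear":[-0.2,0,0],"twist":0},{"claw":30,"linear":[-0.2,0,0],"twist":0},{"claw":30,"linear":[0,0,0],"twist":0},{"claw":30,"linear":[0,0,0],"twist":0},{"claw":30,"linear":[0,0,0],"twist":0},{"claw":30,"linear":[0,0,0],"twist":0},{"claw":30,"linear":[0,0,0],"twist":0},{"claw":30,"linear":[0,0,0],"twist":0},{"claw":30,"linear":[0,0,0],"twist":0},{"claw":30,"linear":[0,0,0],"twist":0}]'
python3 s.py; python3 tilt.py
```

```text
clock: 26.82
tool_pos: [0.5818, -0.0992, 0.1602]
orientation: [48.7, 90.0, 171.8]
force: [-0.5, 0.3, -4.0]
opening: 0.0425
t 26.8167 pos [ 0.5818 -0.0992  0.1602] yaw y -146.88 F [-0.5  0.3 -4. ] M [ 0.03  -0.084  0.021] op 0.04248693785308925
n 2296 axis at tcp-0.06: [-0.00013303 -0.0003147 ] slope deg [0.17995104 0.03065365] rad 0.021671001814373883 rms 0.00028159526634906123
foot offset from tcp (z -.12): [-0.00032148 -0.0003468 ] TCP pos [ 0.58176659 -0.09916838  0.16021341]
foot zs [-0.12495078 -0.11490437 -0.10208605]
```

```bash
python3 -m pendant '[{"claw":30,"linear":[-0.15,0,0],"twist":0},{"claw":30,"linear":[-0.15,0,0],"twist":0},{"claw":30,"linear":[0,0,0],"twist":0},{"claw":30,"linear":[0,0,0],"twist":0},{"claw":30,"linear":[0,0,0],"twist":0},{"claw":30,"linear":[0,0,0],"twist":0},{"claw":30,"linear":[0,0,0],"twist":0},{"claw":30,"linear":[0,0,0],"twist":0},{"claw":30,"linear":[0,0,0],"twist":0},{"claw":30,"linear":[0,0,0],"twist":0}]'
python3 s.py
```

```text
clock: 27.8
tool_pos: [0.5817, -0.0992, 0.1605]
orientation: [47.7, 90.0, 170.9]
force: [0.8, 0.2, -6.0]
opening: 0.0426
t 27.8 pos [ 0.5817 -0.0992  0.1605] yaw y -146.89 F [ 0.8  0.2 -6. ] M [-0.002 -0.174 -0.035] op 0.0426419356929223
```

```bash
python3 -m pendant '[{"claw":30,"linear":[-0.2,0,0],"twist":0},{"claw":30,"linear":[-0.2,0,0],"twist":0},{"claw":30,"linear":[-0.1,0,0],"twist":0},{"claw":30,"linear":[0,0,0],"twist":0},{"claw":30,"linear":[0,0,0],"twist":0},{"claw":30,"linear":[0,0,0],"twist":0},{"claw":30,"linear":[0,0,0],"twist":0},{"claw":30,"linear":[0,0,0],"twist":0},{"claw":30,"linear":[0,0,0],"twist":0},{"claw":30,"linear":[0,0,0],"twist":0}]'
python3 s.py; python3 tilt.py
```

```text
clock: 28.63
tool_pos: [0.5817, -0.0991, 0.1608]
orientation: [44.1, 90.0, 167.2]
force: [1.5, -0.7, -11.6]
opening: 0.0426
t 28.6333 pos [ 0.5817 -0.0991  0.1608] yaw y -146.89 F [  1.5  -0.7 -11.6] M [-0.012 -0.548 -0.043] op 0.04260873979197936
n 2320 axis at tcp-0.06: [-0.00016091 -0.00031165] slope deg [0.19576298 0.02108711] rad 0.02166965588288214 rms 0.0002928589791504872
foot offset from tcp (z -.12): [-0.00036592 -0.00033373] TCP pos [ 0.58166339 -0.09913235  0.16084612]
foot zs [-0.1248673  -0.11468679 -0.10182725]
```

```bash
python3 -m pendant '[{"claw":30,"linear":[-0.2,0,0],"twist":0},{"claw":30,"linear":[-0.2,0,0],"twist":0},{"claw":30,"linear":[0,0,0],"twist":0},{"claw":30,"linear":[0,0,0],"twist":0},{"claw":30,"linear":[0,0,0],"twist":0},{"claw":30,"linear":[0,0,0],"twist":0},{"claw":30,"linear":[0,0,0],"twist":0},{"claw":30,"linear":[0,0,0],"twist":0},{"claw":30,"linear":[0,0,0],"twist":0},{"claw":30,"linear":[0,0,0],"twist":0}]'
python3 s.py
```

```text
clock: 29.62
tool_pos: [0.5816, -0.0992, 0.1612]
orientation: [51.0, 90.0, 174.2]
force: [1.2, -0.0, -17.0]
opening: 0.0425
t 29.6167 pos [ 0.5816 -0.0992  0.1612] yaw y -146.89 F [  1.2  -0.  -17. ] M [ 0.092 -0.522 -0.021] op 0.042495804900396957
```

The button holds at about 14 N net pull. Lowering back to the collar.

```bash
python3 -m pendant '[{"claw":30,"linear":[0.5,0,0],"twist":0},{"claw":30,"linear":[0.6,0,0],"twist":0},{"claw":30,"linear":[0.8,0,0],"twist":0},{"claw":30,"linear":[0.8,0,0],"twist":0},{"claw":30,"linear":[0.8,0,0],"twist":0},{"claw":30,"linear":[0.8,0,0],"twist":0},{"claw":30,"linear":[0.4,0,0],"twist":0},{"claw":30,"linear":[0.2,0,0],"twist":0},{"claw":30,"linear":[0,0,0],"twist":0},{"claw":30,"linear":[0,0,0],"twist":0}]'
python3 s.py
```

```text
clock: 30.45
tool_pos: [0.5822, -0.0992, 0.1568]
orientation: [-131.6, 90.0, -8.5]
force: [-0.4, 0.5, -2.7]
opening: 0.0429
t 30.45 pos [ 0.5822 -0.0992  0.1568] yaw y -146.88 F [-0.4  0.5 -2.7] M [ 0.076  0.06  -0.046] op 0.04291209108966964
```

```bash
python3 -m pendant '[{"claw":30,"linear":[0.2,0,0],"twist":0},{"claw":30,"linear":[0.2,0,0],"twist":0},{"claw":30,"linear":[0.2,0,0],"twist":0},{"claw":30,"linear":[0,0,0],"twist":0},{"claw":30,"linear":[0,0,0],"twist":0},{"claw":30,"linear":[0,0,0],"twist":0},{"claw":30,"linear":[0,0,0],"twist":0},{"claw":30,"linear":[0,0,0],"twist":0},{"claw":30,"linear":[0,0,0],"twist":0},{"claw":30,"linear":[0,0,0],"twist":0}]'
python3 s.py
```

```text
clock: 31.28
tool_pos: [0.582, -0.0992, 0.1562]
orientation: [-134.4, 90.0, -11.3]
force: [-0.2, -0.4, 2.0]
opening: 0.0426
t 31.2833 pos [ 0.582  -0.0992  0.1562] yaw y -146.88 F [-0.2 -0.4  2. ] M [0.124 0.316 0.05 ] op 0.04259039420773957
```

Down on the collar (+2 N). Releasing slowly, then raising the gripper straight up.

```bash
python3 -m pendant '[{"claw":43,"linear":[0,0,0],"twist":0},{"claw":44,"linear":[0,0,0],"twist":0},{"claw":46,"linear":[0,0,0],"twist":0},{"claw":50,"linear":[0,0,0],"twist":0},{"claw":56,"linear":[0,0,0],"twist":0},{"claw":64,"linear":[0,0,0],"twist":0},{"claw":74,"linear":[0,0,0],"twist":0},{"claw":84,"linear":[0,0,0],"twist":0},{"claw":87,"linear":[0,0,0],"twist":0},{"claw":87,"linear":[0,0,0],"twist":0}]'
python3 s.py
python3 -m pendant '[{"claw":87,"linear":[-4,0,0],"twist":0},{"claw":87,"linear":[-10,0,0],"twist":0},{"claw":87,"linear":[-18,0,0],"twist":0},{"claw":87,"linear":[-20,0,0],"twist":0},{"claw":87,"linear":[-20,0,0],"twist":0},{"claw":87,"linear":[-20,0,0],"twist":0},{"claw":87,"linear":[-20,0,0],"twist":0},{"claw":87,"linear":[-18,0,0],"twist":0},{"claw":87,"linear":[-10,0,0],"twist":0},{"claw":87,"linear":[-5,0,0],"twist":0}]'
python3 - <<'E'
from h import *
st()
p,im,d=snap('wrist','f1'); W=cloud(p,d); W[d==0]=9; c0=np.array([.5815,-.0992])
q=W[np.hypot(*(W[...,:2]-c0).transpose(2,0,1))<.035]
c=q[(q[:,2]>.2)&(q[:,2]<.222)]; m=np.median(c[:,2]); f=c[abs(c[:,2]-m)<.0025]; print('cap z (home .210)',m,cv2.minEnclosingCircle(f[:,:2].astype(np.float32)))
rb=c[c[:,2]>m+.0022]; e=rb[:,:2].mean(0)-f[:,:2].mean(0); u,s,vt=np.linalg.svd(rb[:,:2]-rb[:,:2].mean(0)); print('rib',np.degrees(np.arctan2(e[1],e[0])),np.degrees(np.arctan2(vt[0,1],vt[0,0])))
A=np.c_[f[:,:2],np.ones(len(f))]; k=np.linalg.lstsq(A,f[:,2],rcond=None)[0]; print('cap slope deg',np.degrees(k[:2]))
u,v=w2px(p,[[c0[0]+.019,c0[1]-.0097,.069]])[0].astype(int)
cr=im[max(v-60,0):v+60,max(u-80,0):u+80,::-1]; cv2.imwrite('pics/f1c.png',cv2.resize(cr,None,fx=5,fy=5,interpolation=cv2.INTER_CUBIC))
p,im,d=snap('scene','f2')
a=cv2.imread('pics/f1c.png'); b=cv2.resize(im[:,:,::-1],None,fx=1,fy=1); 
E
```

```text
clock: 32.12
tool_pos: [0.5818, -0.0992, 0.156]
orientation: [57.5, 90.0, -179.4]
force: [-0.2, 0.1, -0.3]
opening: 0.083
t 32.1167 pos [ 0.5818 -0.0992  0.156 ] yaw y -146.88 F [-0.2  0.1 -0.3] M [ 0.077 -0.014  0.008] op 0.08303691401637311
clock: 32.95
tool_pos: [0.5824, -0.0993, 0.3034]
orientation: [-120.7, 89.8, 2.4]
force: [0.1, -0.3, 0.7]
opening: 0.0868
clock 32.95
joint_pos [ 9.28610e+00  1.02455e+01 -3.40520e+00  2.29000e-02 -7.61653e+01
  2.38272e+01]
tool_pos [ 0.5824 -0.0993  0.3034]
orientation [-120.7268   89.8146    2.3919]
force [ 0.1021 -0.259   0.6685]
moment [ 0.0458 -0.022   0.0093]
opening 0.0868
cap z (home .210) 0.20997138400791693 ((0.5820690393447876, -0.09942960739135742), 0.021620139479637146)
rib -23.61053639312246 152.7737922035188
cap slope deg [-0.21360705 -0.07349948]
```

View pics/f1c.png

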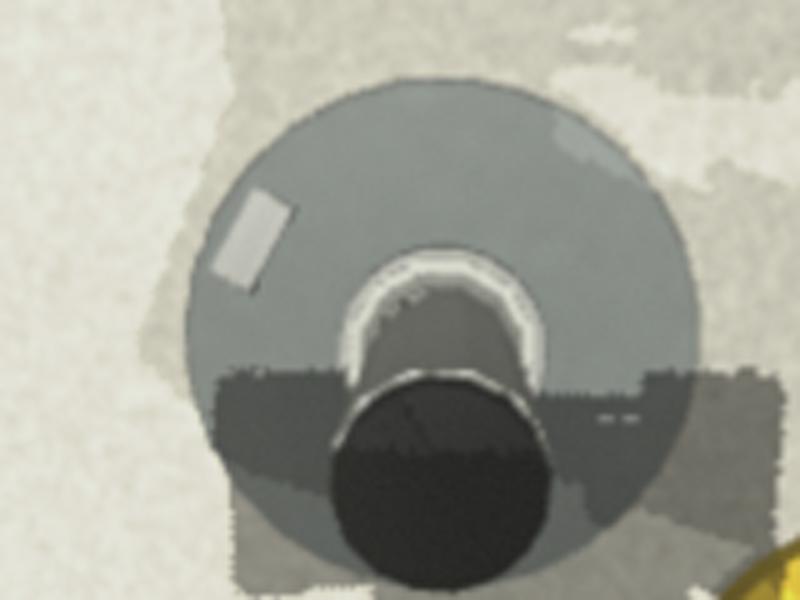

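View pics/f2.png

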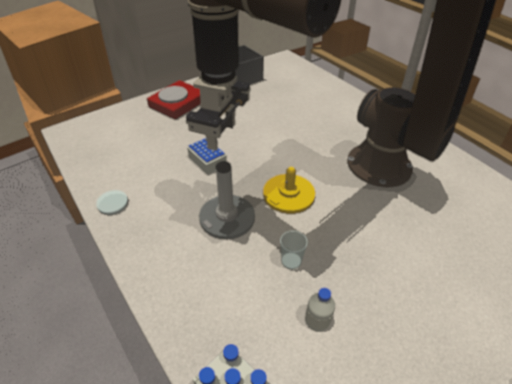

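The wrist view shows the column seated on the collar (cap at (440,485)) with the hole and button at (405,298). The scene view shows it upright on the grey base at (226,195), with the beaker, bottle and tipbox where they were.

```bash
python3 -c "
from plant import *
print(close_job())"
```

```text
the job is handed in; nothing more can be done
None
```

The pipette stand is assembled and handed in at about 33 s. The column is locked on the grey base, upright and down on the collar, and the gripper is clear above it.

- **Insertion:** I gripped the column 140 mm above its foot and lowered it over the spigot until it met the collar at 5–6 N.
- **Turning:** I turned it about 20° clockwise, to the button angle I had measured in the depth image (about -27°). After that the side load dropped to near zero.
- **Tug:** The button held the column after about 4 mm of rise, a little more than the "about 3 mm" stated. I pulled to about 14 N beyond the column's own weight, set it back on the collar and let go.

**Last checks:**
- **Height:** the cap top is at 210 mm, exactly the home height.
- **Tilt:** the cap is level to within about 0.25°.
- **Rib direction:** the rib on the cap points to -24° by one estimate and -27° by another. Both are within the roughly 12° of play around the button.
- **Bystanders:** in the last scene picture the beaker, bottle and tipbox look unmoved.

No check failed. I confirmed the button from pictures and by feel; its travel was never read directly.

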